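# Start the loaded bench centrifuge

## Task

The tubes are loaded in the bench centrifuge, so start the spin: with the fingertips, swing the open lid gently down until it is fully shut, then press the start key (the widest of the keys on the sloping panel, at its right-hand end as seen from the robot) lightly but all the way in, and let it come back up. Leave the other keys and the rotor alone, do not shove or lift the centrifuge, and leave everything else on the bench where it is.

Things in the scene. Friction and masses are not known exactly. Their poses are not given: they have to be found in the camera images.
- centrifuge: the white bench centrifuge, 270 mm deep, 230 mm wide, about 3.6 kg, standing loose on rubber feet. Origin: centre of its underside; x points to its rear (the hinge side), y to its left as seen from the robot, z up. Its flat deck is 125 mm above the table. Its front 88 mm is a control panel that slopes down towards the robot at 0.43 rad (24 degrees), carrying five raised keys of one plain light grey, and a dark display on the left half
- lid (a joint): opening angle of the lid, rad: 0 = fully shut and flat on the deck, 1.45 = stop. It starts open at 1.0 to 1.3. The hinge is stiff: the lid stays at whatever angle it is left and moves under a light push (about 1 to 3 N square to its outer face near the free edge)
- lid_hinge (a point): middle of the lid's hinge line, at the rear of the deck, 125 mm behind the centrifuge's centre and 128 mm above the table; the line runs along the centrifuge's y. Its axes turn with the lid: x from the free edge towards the hinge, y along the hinge, z out of the outer face of the lid
- lid_edge (a point): middle of the lid's free edge, on its outer face. The lid is a flat white plate 175 mm from hinge to free edge, 212 mm wide, 18 mm thick (outer face 18 mm above the hinge line when shut), with a round clear window and, at the free edge, a small lip 64 mm wide projecting 13 mm further; the outer face faces up when shut and away from the robot when open
- start_key (a joint): how far the start key is pressed in, m: 0 = up, 0.004 = fully in. It springs back; it starts to move at about 1.2 N and is fully in at about 4 N
- start_key_top (a point): centre of the top face of the start key: the widest key, a 40 mm (across) x 26 mm (up the slope) oblong marked with a small triangle, at the right-hand end of the panel as seen from the robot. Its top stands 8 mm off the panel; z is its axis, square to the sloping panel; it is pressed along -z (about straight down)
- start_key_cap: the cap of the start key, the part that the fingertips press; origin: on the key's axis, 8 mm below the centre of its top face
- rotor: the loaded aluminium rotor with twelve capped tubes, in the round bowl (150 mm across) under the lid; origin: centre of its underside on its axis
- stop_key (a joint): how far it is pressed in, m (0 = up, 0.004 = fully in; springs back): the stop key: a 20 mm square next to the start key, its centre 52 mm to the left of the start key's
- stop_key_top (a point): centre of the top face of this key, 8 mm off the panel: the stop key: a 20 mm square next to the start key, its centre 52 mm to the left of the start key's
- set_key_left (a joint): how far it is pressed in, m (0 = up, 0.004 = fully in; springs back): the left one of two small keys, 18 x 10 mm, below the display
- set_key_left_top (a point): centre of the top face of this key, 8 mm off the panel: the left one of two small keys, 18 x 10 mm, below the display
- set_key_right (a joint): how far it is pressed in, m (0 = up, 0.004 = fully in; springs back): the right one of two small keys, 18 x 10 mm, below the display
- set_key_right_top (a point): centre of the top face of this key, 8 mm off the panel: the right one of two small keys, 18 x 10 mm, below the display
- release_key (a joint): how far it is pressed in, m (0 = up, 0.004 = fully in; springs back): the lid-release key: round, 18 mm across, at the left-hand end of the panel
- release_key_top (a point): centre of the top face of this key, 8 mm off the panel: the lid-release key: round, 18 mm across, at the left-hand end of the panel
- tube_rack: loose orange tube rack 190 x 100 x 50 mm with capped tubes up to 86 mm high; origin: centre of its underside
- jar: loose screw-capped jar, 68 mm across, 100 mm high; origin: centre of its underside
- marker: loose marker pen 130 mm long, 11 mm thick, lying in front of the control panel; origin: middle of its underside
- timer: loose flat bench timer 70 x 66 x 20 mm; origin: centre of its underside
- pipette: loose hand pipette about 230 mm long, 26 mm high, lying; origin: middle of its underside
- slide_box: loose flat dark slide box 175 x 70 x 30 mm; origin: centre of its underside

How it is judged:
By the outcome, as a careful person would: the job done as asked, in the order asked, and still so for the second after the job is handed in, with the robot touching nothing.
It also fails if it takes over 48 s, if anything falls off the work surface, if the arm or the gripper's body presses on something with over 40 N, if the wrist force passes 120 N, or if a joint passes its speed limit or range.

## Robot

A 6-joint arm with a two-finger parallel gripper is mounted at the origin on the work surface. World frame = base frame: x ahead of the robot, y to its left, z up, the work surface at z = 0. Lengths are in mm, angles in degrees, forces in N, time in s.
With the tool pointing down it reaches from about 300 to 850 mm from the base axis. Payload 4.2 kg.
Tool frame: the origin (TCP) lies on the mounting face of the last link; the fingertips stand 191 mm ahead of it and the grasp point (between the pads) lies 172 mm ahead of it; z points along the fingers, y is the direction in which the jaws open and shut (so a half turn about z gives the same grasp; the last joint's range is limited). The gripper opens to 91 mm and grips with 3 to 60 N. Pads are 32 mm wide; open, the fingers measure 118 mm over their backs; the gripper's body (76 mm by 178 mm) begins 60 mm behind the grasp point.
Start: joints at [75.802, 18.312, 89.639, -0, 72.044, -1.146], TCP at [129.852, 560.144, 404.776] pointing down, gripper open.
Joint ranges: [-177.97, 177.97], [-48.28, 115.42], [12.27, 149.76], [-77.06, 257.06], [2.81, 150.46], [-146.56, 146.56]. Speed limits (degrees/s): [147.25, 147.25, 180, 180, 180, 180].

## Interface

Orientations are given as [roll, pitch, yaw] about the fixed x, y, z axes, in that order (R = Rz(yaw) Ry(pitch) Rx(roll)).
In Python, from workcell import env gives the robot as it stands.
- The arm moves only by the shell command python3 -m handwheel 'ROWS' [FORCE]. ROWS is JSON, a list of rows, each an object with "gripper": the opening in per cent of the stroke, from 0 (shut) to 100 (fully open); "travel": the shift along the tool's x, y, z in m, a list of three; "twist": the turn about the tool's z in rad. In form: [{"gripper": gripper, "travel": [x, y, z], "twist": twist}, ...]. A call has 1 to 5 rows; each row shifts and turns the commanded pose from where the row before left it, along the tool's axes as they then stand; what a row does not reach is not made up. A row lasts 1/12 s, in which the tool goes at most 41.7 mm and 7.16 degrees, less where a joint would pass 70% of its speed; a pose out of reach is approached as far as the arm can. A call with a gripper value outside its range is refused whole. The fingers move at their own pace and stop on an object; FORCE is the grip in N (left out, the last holds). Time passes only in rows, so rows that do not move let the fingers close. It gives the time, the measured TCP pose, the force and the opening at its end, in the units of the state.
- env.state(): the state, without advancing time (a new reading comes with each control period).
- env.grab_frame(name): name is "side" or "top"; returns a dict with "frame" (400x640x3 uint8, red, green, blue), "intrinsics" (3x3 intrinsics, pixels), "extrinsics" (4x4, takes a point from camera to world coordinates). Camera axes: x right, y down, z forward; pixel columns grow to the right and rows downward; lengths in mm; the calibration is good to about 2 mm. A picture is of the moment at which its call begins. There is no depth.
- env.job_done(): hands the job in, once; it reports no verdict.
Trained networks look in the newest picture that a camera, given by its name, has taken for a name from the list of things; names that differ only in an ending like _2 or _b are one class to them, and where a whole thing is asked for, a point or a joint stands for the part that bears it (a point fixed in the world has none). Each returns a list of dicts, best first, with "confidence" (0 to 1); they miss things now and then, are a little off and sometimes report something else, mostly with a low value. They report only what shows in the picture. A call takes as long as a camera call.
- env.trace(camera, thing): "pixels" (400x640 bool, what is visible of it) and "uv" ([column, row] in pixels, amid what is visible of it).
- env.pinpoint(camera, thing): "uv" ([column, row] in pixels: a listed point, or the origin of a listed thing).
The state is a dict: "time_s": time; "qpos": joint angles; "qvel": joint speeds; "effort": joint torques, N m; "ee_pos": TCP position; "ee_rot": TCP orientation; "force": force on the tool from outside, world axes, zero at the start; "torque": the same for the moment, N m; "gripper_width": finger opening in mm.
Only numpy, scipy, OpenCV 4.12 (cv2) and the standard library are available. Lean on these libraries where they do the work, as an engineer would, in place of code of your own. Each camera call takes 0.05 s, during which the arm holds its last target. There are 200 camera calls.

## Working session

There is one attempt and no reset: what is moved stays moved. The work goes in short steps, Python scripts to look and compute and a shell command to move; the robot and the scene stay as the last step left them, time stands still between calls to the robot, and variables do not carry over. Pictures are saved under pics/ and viewed, about 8 in all and at most 12, crops included, and the job is handed in when it is done.

```bash
ls; mkdir -p pics
cat > h.py <<'E'
import numpy as np, cv2
from workcell import env
from scipy.spatial.transform import Rotation as R
from scipy.optimize import least_squares
def grab(n): 
    f=env.grab_frame(n); return f['frame'],np.array(f['intrinsics']),np.array(f['extrinsics'])
def proj(P,K,E):
    p=(np.linalg.inv(E)@np.r_[P,1])[:3]; p=K@p; return p[:2]/p[2]
def ray(uv,K,E):
    d=E[:3,:3]@np.linalg.inv(K)@np.r_[uv,1]; return E[:3,3],d/np.linalg.norm(d)
def atz(uv,K,E,z):
    o,d=ray(uv,K,E); return o+d*(z-o[2])/d[2]
def save(n,im): cv2.imwrite('pics/'+n,im[:,:,::-1])
E
python3 - <<'E'
from h import *
ims=[]
for c in('side','top'):
    im,K,E=grab(c); ims.append(im); print(c,K.round(1).tolist(),E.round(3).tolist())
    for t in['lid_hinge','lid_edge','start_key_top','stop_key_top','set_key_left_top','set_key_right_top','release_key_top','centrifuge','rotor','jar','tube_rack','marker','timer','pipette','slide_box']:
        print(t,[(np.round(d['uv'],1).tolist(),round(d['confidence'],2)) for d in env.pinpoint(c,t)[:2]])
    save(c+'0.png',im)
print(env.state())
E
```

```text
pics
side [[497.7, 0.0, 326.7], [0.0, 497.7, 197.3], [0.0, 0.0, 1.0]] [[0.911, -0.243, 0.334, 134.842], [-0.413, -0.542, 0.732, -880.378], [0.003, -0.804, -0.594, 860.062], [0.0, 0.0, 0.0, 1.0]]
lid_hinge [([389.4, 201.1], 0.91)]
lid_edge [([297.3, 233.9], 0.4), ([324.9, 256.6], 0.21)]
start_key_top [([319.5, 254.1], 0.45)]
stop_key_top [([311.0, 238.6], 0.65)]
set_key_left_top [([295.0, 225.8], 0.44)]
set_key_right_top [([345.8, 257.3], 0.64), ([292.6, 233.8], 0.61)]
release_key_top [([291.2, 214.1], 0.57)]
centrifuge [([343.3, 257.2], 0.89)]
rotor []
jar [([380.7, 322.7], 0.66)]
tube_rack [([302.2, 209.9], 0.85)]
marker [([275.2, 293.9], 0.69), ([311.5, 237.7], 0.45)]
timer [([252.3, 250.3], 0.98), ([325.1, 257.0], 0.61)]
pipette [([410.3, 369.3], 0.87), ([344.3, 256.7], 0.66)]
slide_box [([284.1, 184.6], 0.69)]
top [[435.0, 0.0, 314.1], [0.0, 435.0, 202.1], [0.0, 0.0, 1.0]] [[-0.012, -0.996, 0.084, 474.026], [-1.0, 0.013, 0.003, 49.275], [-0.004, -0.084, -0.996, 1180.327], [0.0, 0.0, 0.0, 1.0]]
lid_hinge [([359.1, 155.6], 0.65)]
lid_edge [([367.3, 165.9], 0.74)]
start_key_top [([3
[... 495 characters left out ...]
 [([223.8, 223.1], 0.58), ([434.1, 214.6], 0.54)]
{'time_s': 1.6, 'qpos': array([ 7.58016013e+01,  1.83120572e+01,  8.96377830e+01, -5.49485428e-04,
        7.20440606e+01, -1.14543081e+00]), 'qvel': array([-0.06188172, -0.05687862,  0.06369271,  0.07148885, -0.01065952,
       -0.03866437]), 'effort': array([ 1.54733621e-03, -4.12341249e+01, -2.32223332e+01,  7.29965768e-02,
        3.76964221e-02, -7.48875692e-06]), 'ee_pos': array([129.86210423, 560.15010902, 404.78260891]), 'ee_rot': array([1.79993913e+02, 6.44558845e-04, 1.66947201e+02]), 'force': array([ 0.04679863,  0.11964332, -0.87255419]), 'torque': array([ 0.01763146, -0.00412604,  0.01816945]), 'gripper_width': 91.24105834472047}
```

View pics/side0.png

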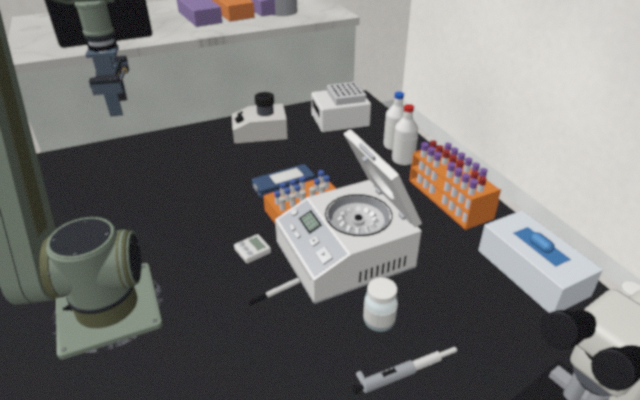

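View pics/top0.png

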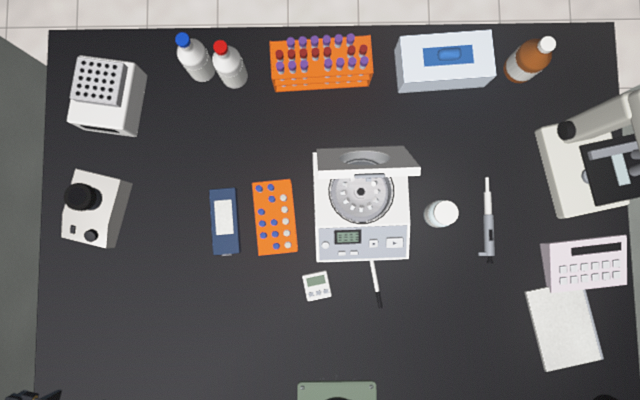

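```bash
cat >> h.py <<'E'
def model(p):
    x,y,yaw,th=p[:4]; Rz=R.from_euler('z',yaw).as_matrix(); T=lambda q:Rz@np.array(q,float)+[x,y,0]
    lid=lambda r,w,h:T([125-r*np.cos(th)+h*np.sin(th),w,128+r*np.sin(th)+h*np.cos(th)])
    return T,lid
def key(xs,ys): # key top at horizontal panel coord xs
    zz=125+(xs+47)*np.tan(.43); return [xs-8*np.sin(.43),ys,zz+8*np.cos(.43)]
def draw(im,K,E,p,s=1,off=(0,0)):
    T,lid=model(p); f=lambda P:(s*(proj(P,K,E)-off)).astype(int).tolist()
    def pl(P,c): cv2.polylines(im,[np.array([f(q) for q in P],np.int32)],True,c,1)
    pl([T([a,b,125]) for a,b in((-47,-115),(-47,115),(135,115),(135,-115))],(255,0,0))
    pl([T([a,b,0]) for a,b in((-135,-115),(-135,115),(135,115),(135,-115))],(0,0,255))
    for h in(0,18): pl([lid(a,b,h) for a,b in((0,-106),(0,106),(175,106),(175,-106))],(0,255,0) if h else (255,0,255))
    cv2.circle(im,f(T(key(p[4],p[5]))),2,(255,128,0),-1)
E
python3 - <<'E'
from h import *
C={}
for c in('side','top'): C[c]=grab(c)
obs=[('side','h',389.4,201.1),('top','h',359.1,155.6),('side','s',319.5,254.1),('top','s',394.5,244.5),('side','st',311,238.6),('top','st',373.4,240.7),('side','c',343.3,257.2),('top','c',356.5,208.9),('top','e',367.3,165.9)]
def res(p):
    T,lid=model(p); P={'h':T([125,0,128]),'c':T([0,0,0]),'s':T(key(p[4],p[5])),'st':T(key(p[4],p[5]+52)),'e':lid(175,0,18)}
    return np.concatenate([proj(P[k],C[c][1],C[c][2])-[u,v] for c,k,u,v in obs])
r=least_squares(res,[550,-60,0,1.15,-90,-85],loss='soft_l1',x_scale=[10,10,.1,.1,10,10]); p=r.x
print(p.round(3).tolist()); print(res(p).reshape(-1,2).round(1).tolist()); np.save('p.npy',p)
out=[]
for c,o in(('side',(240,100)),('top',(270,120))):
    im,K,E=C[c]; cr=np.ascontiguousarray(cv2.resize(im[o[1]:o[1]+200,o[0]:o[0]+200],None,fx=3,fy=3,interpolation=2)[:,:400*3//2]); 
    cr=cv2.resize(im[o[1]:o[1]+200,o[0]:o[0]+200],(400,400)) if 0 else np.ascontiguousarray(cr)
    draw(cr,K,E,p,3,np.array(o)); out.append(cr)
    # others' positions, and edge candidates
save('fit1.png',cv2.resize(np.hstack(out),(800,400),interpolation=cv2.INTER_AREA))
K,E=C['top'][1:]
for n,uv in(('jar',(432,213)),('bottle1',(182,40)),('bottle2',(220,46)),('rack2',(320,40)),('box',(445,55))): print(n,atz(uv,K,E,100).round(),atz(uv,K,E,220).round())
E
```

```text
[552.861, -61.608, 0.025, 1.145, -93.633, -78.052]
[[-0.2, 0.6], [-0.2, -0.9], [1.4, -0.6], [-0.1, -0.1], [0.1, 0.7], [-0.3, 4.5], [-0.6, -1.8], [-0.1, 0.2], [0.9, -0.0]]
jar [ 534. -240.  100.] [ 527. -208.  220.]
bottle1 [988. 388. 100.] [931. 350. 220.]
bottle2 [971. 290. 100.] [916. 263. 220.]
rack2 [983.  33. 100.] [927.  34. 220.]
box [ 939. -287.  100.] [ 887. -250.  220.]
```

View pics/fit1.png

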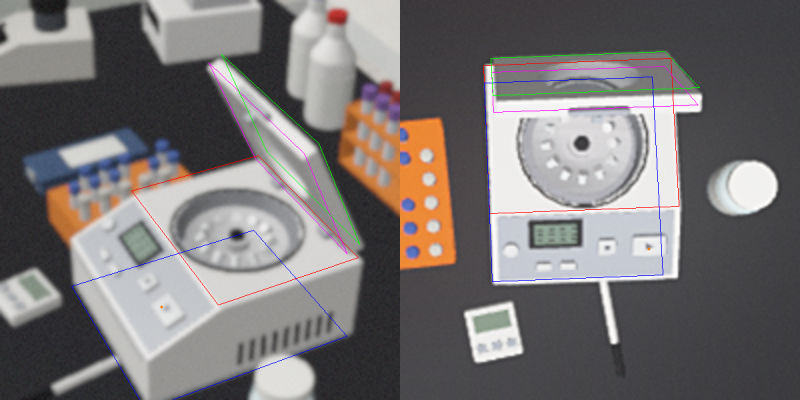

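```bash
python3 -m handwheel '[{"gripper":0,"travel":[0,0,-0.028],"twist":-0.084},{"gripper":0,"travel":[0,0,-0.028],"twist":-0.084},{"gripper":0,"travel":[0,0,-0.028],"twist":-0.084},{"gripper":0,"travel":[0,0,-0.028],"twist":0},{"gripper":0,"travel":[0,0,-0.028],"twist":0}]' 10
for i in 1 2 3 4 5; do python3 -m handwheel '[{"gripper":0,"travel":[-0.0223,-0.0253,0],"twist":0},{"gripper":0,"travel":[-0.0223,-0.0253,0],"twist":0},{"gripper":0,"travel":[-0.0223,-0.0253,0],"twist":0},{"gripper":0,"travel":[-0.0223,-0.0253,0],"twist":0},{"gripper":0,"travel":[-0.0223,-0.0253,0],"twist":0}]'; done; python3 -m handwheel '[{"gripper":0,"travel":[0,0,0],"twist":0},{"gripper":0,"travel":[0,0,0],"twist":0}]'
```

```text
time_s: 2.12
ee_pos: [129.8, 559.9, 546.2]
ee_rot: [180.0, 0.0, -178.6]
force: [-0.6, 0.3, 0.0]
gripper_width: 60.6
time_s: 2.53
ee_pos: [245.0, 435.1, 544.9]
ee_rot: [180.0, 0.0, -178.6]
force: [0.7, 0.7, -0.3]
gripper_width: 27.3
time_s: 2.95
ee_pos: [359.6, 311.1, 545.0]
ee_rot: [180.0, 0.0, -178.6]
force: [1.7, -0.1, -0.5]
gripper_width: 0.5
time_s: 3.37
ee_pos: [474.2, 187.3, 544.9]
ee_rot: [180.0, 0.0, -178.6]
force: [0.0, 1.0, -0.4]
gripper_width: 0.4
time_s: 3.78
ee_pos: [588.8, 63.6, 544.8]
ee_rot: [180.0, 0.0, -178.6]
force: [0.8, 0.1, 0.8]
gripper_width: 0.5
time_s: 4.2
ee_pos: [703.3, -60.1, 544.7]
ee_rot: [180.0, 0.0, -178.6]
force: [0.7, -0.2, 0.6]
gripper_width: -0.2
time_s: 4.37
ee_pos: [703.7, -60.2, 542.8]
ee_rot: [180.0, -0.1, -178.7]
force: [-0.3, 0.4, 0.3]
gripper_width: 0.8
```

```bash
python3 -m handwheel '[{"gripper":0,"travel":[0,0,0.02],"twist":0},{"gripper":0,"travel":[0,0,0.02],"twist":0},{"gripper":0,"travel":[0,0,0.02],"twist":0},{"gripper":0,"travel":[0,0,0.011],"twist":0},{"gripper":0,"travel":[0.015,0,0],"twist":0}]'
python3 -m handwheel '[{"gripper":0,"travel":[0.012,0,0],"twist":0},{"gripper":0,"travel":[0.01,0,0],"twist":0},{"gripper":0,"travel":[0,0,0],"twist":0},{"gripper":0,"travel":[0,0,0],"twist":0}]'
python3 - <<'E'
from h import *
p=np.load('p.npy'); out=[]
for c,o in(('side',(270,80)),('top',(270,100))):
    im,K,E=grab(c); print(c,[(np.round(d['uv'],1).tolist(),round(d['confidence'],2)) for d in env.pinpoint(c,'lid_edge')[:2]])
    cr=cv2.resize(im[o[1]:o[1]+200,o[0]:o[0]+200],(400,400),interpolation=2); draw(cr,K,E,p,2,np.array(o)); out.append(cr)
save('behind.png',np.hstack(out))
E
```

```text
time_s: 4.78
ee_pos: [687.8, -57.7, 469.8]
ee_rot: [179.9, -0.3, -178.5]
force: [-1.0, -0.0, -0.4]
gripper_width: 0.7
time_s: 5.12
ee_pos: [664.7, -58.6, 474.9]
ee_rot: [180.0, 0.1, -178.6]
force: [0.4, 0.5, 0.3]
gripper_width: 0.3
side [([373.4, 147.5], 0.61)]
top [([368.7, 168.5], 0.63)]
```

View pics/behind.png

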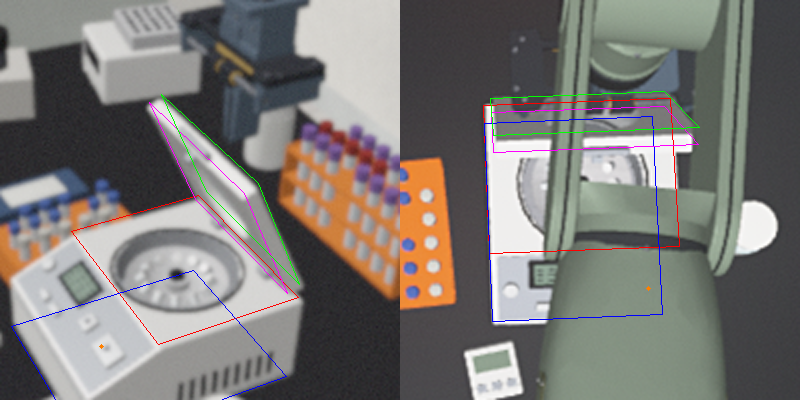

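```bash
python3 - <<'E'
import numpy as np
f=lambda t:np.array([125-163*np.cos(t)+18*np.sin(t),128+163*np.sin(t)+18*np.cos(t)])
ts=np.r_[np.arange(1.145,0.2,-0.05),np.arange(0.195,-0.001,-0.025)]
P=np.array([f(t) for t in ts]); d=np.diff(P,axis=0); print(P[0])
for i,(t,a) in enumerate(zip(ts[1:],d)): print(i,round(t,3),'x_tool %.1f z_tool %.1f'%(-a[0],-a[1]), P[i+1].round(0))
E
python3 -m handwheel '[{"gripper":0,"travel":[0.006,0,0],"twist":0},{"gripper":0,"travel":[0.005,0,0],"twist":0},{"gripper":0,"travel":[0.005,0,0],"twist":0},{"gripper":0,"travel":[0.003,0,0],"twist":0},{"gripper":0,"travel":[0,0,0],"twist":0}]'
```

```text
[ 74.06626175 283.88057707]
0 1.095 x_tool 7.7 z_tool 2.7 [ 66. 281.]
1 1.045 x_tool 7.6 z_tool 3.1 [ 59. 278.]
2 0.995 x_tool 7.4 z_tool 3.5 [ 51. 275.]
3 0.945 x_tool 7.2 z_tool 3.9 [ 44. 271.]
4 0.895 x_tool 7.0 z_tool 4.2 [ 37. 266.]
5 0.845 x_tool 6.8 z_tool 4.6 [ 30. 262.]
6 0.795 x_tool 6.6 z_tool 4.9 [ 24. 257.]
7 0.745 x_tool 6.3 z_tool 5.2 [ 17. 252.]
8 0.695 x_tool 6.0 z_tool 5.5 [ 11. 246.]
9 0.645 x_tool 5.8 z_tool 5.8 [  6. 240.]
10 0.595 x_tool 5.5 z_tool 6.1 [  0. 234.]
11 0.545 x_tool 5.2 z_tool 6.4 [ -5. 228.]
12 0.495 x_tool 4.8 z_tool 6.6 [-10. 221.]
13 0.445 x_tool 4.5 z_tool 6.9 [-14. 214.]
14 0.395 x_tool 4.1 z_tool 7.1 [-19. 207.]
15 0.345 x_tool 3.8 z_tool 7.3 [-22. 200.]
16 0.295 x_tool 3.4 z_tool 7.5 [-26. 193.]
17 0.245 x_tool 3.0 z_tool 7.6 [-29. 185.]
18 0.195 x_tool 2.7 z_tool 7.8 [-31. 177.]
19 0.17 x_tool 1.2 z_tool 3.9 [-33. 173.]
20 0.145 x_tool 1.1 z_tool 4.0 [-34. 169.]
21 0.12 x_tool 1.0 z_tool 4.0 [-35. 165.]
22 0.095 x_tool 0.9 z_tool 4.0 [-36. 161.]
23 0.07 x_tool 0.8 z_tool 4.0 [-36. 157.]
24 0.045 x_tool 0.7 z_tool 4.0 [-37. 153.]
25 0.02 x_tool 0.6 z_tool 4.1 [-38. 149.]
time_s: 5.73
ee_pos: [645.7, -60.1, 474.1]
ee_rot: [180.0, 0.0, -178.6]
force: [-0.3, 0.6, 0.0]
gripper_width: 0.6
```

```bash
python3 -m handwheel '[{"gripper":0,"travel":[0.004,0,0.0013],"twist":0},{"gripper":0,"travel":[0.004,0,0.0014],"twist":0},{"gripper":0,"travel":[0.004,0,0.0015],"twist":0},{"gripper":0,"travel":[0.0038,0,0.0015],"twist":0},{"gripper":0,"travel":[0.0037,0,0.0017],"twist":0}]'
python3 -m handwheel '[{"gripper":0,"travel":[0.0037,0,0.0017],"twist":0},{"gripper":0,"travel":[0.0036,0,0.0019],"twist":0},{"gripper":0,"travel":[0.0036,0,0.0020],"twist":0},{"gripper":0,"travel":[0.0035,0,0.0021],"twist":0},{"gripper":0,"travel":[0.0035,0,0.0021],"twist":0}]'
python3 - <<'E'
from h import *
p=np.load('p.npy'); out=[]
p[3]=.895
im,K,E=grab('side'); o=(270,80)
cr=cv2.resize(im[80:280,270:470],(500,500),interpolation=2); draw(cr,K,E,p,2.5,np.array(o)); save('arc1.png',cr)
E
```

```text
time_s: 6.15
ee_pos: [626.8, -60.5, 466.3]
ee_rot: [180.0, 0.1, -178.6]
force: [2.4, 0.6, -0.5]
gripper_width: 0.7
time_s: 6.57
ee_pos: [608.8, -60.9, 456.3]
ee_rot: [180.0, 0.0, -178.6]
force: [1.9, -0.2, 0.2]
gripper_width: 0.8
```

View pics/arc1.png

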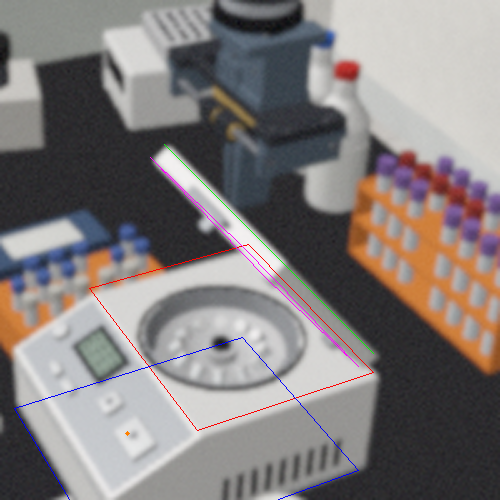

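```bash
python3 -m handwheel '[{"gripper":0,"travel":[0.0034,0,0.0023],"twist":0},{"gripper":0,"travel":[0.0034,0,0.0023],"twist":0},{"gripper":0,"travel":[0.0033,0,0.0024],"twist":0},{"gripper":0,"travel":[0.0033,0,0.0025],"twist":0},{"gripper":0,"travel":[0.0032,0,0.0026],"twist":0}]'
python3 -m handwheel '[{"gripper":0,"travel":[0.0031,0,0.0026],"twist":0},{"gripper":0,"travel":[0.0030,0,0.0027],"twist":0},{"gripper":0,"travel":[0.0030,0,0.0028],"twist":0},{"gripper":0,"travel":[0.0029,0,0.0029],"twist":0},{"gripper":0,"travel":[0.0029,0,0.0029],"twist":0}]'
python3 -m handwheel '[{"gripper":0,"travel":[0.0028,0,0.0030],"twist":0},{"gripper":0,"travel":[0.0027,0,0.0031],"twist":0},{"gripper":0,"travel":[0.0026,0,0.0032],"twist":0},{"gripper":0,"travel":[0.0026,0,0.0032],"twist":0},{"gripper":0,"travel":[0.0024,0,0.0033],"twist":0}]'
python3 -m handwheel '[{"gripper":0,"travel":[0.0024,0,0.0033],"twist":0},{"gripper":0,"travel":[0.0023,0,0.0034],"twist":0},{"gripper":0,"travel":[0.0022,0,0.0035],"twist":0},{"gripper":0,"travel":[0.0021,0,0.0035],"twist":0},{"gripper":0,"travel":[0.0020,0,0.0036],"twist":0}]'
python3 -m handwheel '[{"gripper":0,"travel":[0.0019,0,0.0036],"twist":0},{"gripper":0,"travel":[0.0019,0,0.0037],"twist":0},{"gripper":0,"travel":[0.0017,0,0.0037],"twist":0},{"gripper":0,"travel":[0.0017,0,0.0038],"twist":0},{"gripper":0,"travel":[0.0015,0,0.0038],"twist":0}]'
python3 -m handwheel '[{"gripper":0,"travel":[0.0015,0,0.0038],"twist":0},{"gripper":0,"travel":[0.0014,0,0.0039],"twist":0},{"gripper":0,"travel":[0.0013,0,0.0039],"twist":0},{"gripper":0,"travel":[0,0,0],"twist":0}]'
```

```text
time_s: 7.03
ee_pos: [592.1, -61.3, 444.2]
ee_rot: [180.0, -0.0, -178.6]
force: [0.8, 0.7, 0.6]
gripper_width: 0.2
time_s: 7.45
ee_pos: [577.3, -61.7, 430.2]
ee_rot: [180.0, -0.0, -178.6]
force: [0.1, 1.7, -0.6]
gripper_width: 0.5
time_s: 7.87
ee_pos: [564.3, -62.0, 414.4]
ee_rot: [180.0, 0.0, -178.6]
force: [1.1, 0.5, -0.2]
gripper_width: 0.3
time_s: 8.28
ee_pos: [553.3, -62.3, 397.1]
ee_rot: [180.0, -0.0, -178.6]
force: [1.0, -0.3, 0.5]
gripper_width: 0.8
time_s: 8.7
ee_pos: [544.6, -62.5, 378.4]
ee_rot: [180.0, -0.0, -178.6]
force: [0.4, 0.3, 1.3]
gripper_width: 0.5
time_s: 9.03
ee_pos: [540.1, -62.6, 366.2]
ee_rot: [180.0, -0.1, -178.6]
force: [-0.7, -0.0, -0.2]
gripper_width: 0.3
```

```bash
python3 -m handwheel '[{"gripper":0,"travel":[0.0006,0,0.0024],"twist":0},{"gripper":0,"travel":[0.0006,0,0.0024],"twist":0},{"gripper":0,"travel":[0.0006,0,0.0024],"twist":0},{"gripper":0,"travel":[0.0005,0,0.0024],"twist":0},{"gripper":0,"travel":[0.0005,0,0.0024],"twist":0}]'
python3 -m handwheel '[{"gripper":0,"travel":[0.0004,0,0.0022],"twist":0},{"gripper":0,"travel":[0.0004,0,0.0022],"twist":0},{"gripper":0,"travel":[0.0004,0,0.0022],"twist":0},{"gripper":0,"travel":[0.0003,0,0.0022],"twist":0},{"gripper":0,"travel":[0.0002,0,0.0022],"twist":0}]'
for i in 1 2; do python3 -m handwheel '[{"gripper":0,"travel":[0,0,0.001],"twist":0},{"gripper":0,"travel":[0,0,0.001],"twist":0},{"gripper":0,"travel":[0,0,0],"twist":0}]'; done
python3 - <<'E'
from h import *
p=np.load('p.npy'); out=[]
p[3]=0
im,K,E=grab('side'); o=(270,130)
cr=cv2.resize(im[130:290,260:420],(640,600)[:1]*2,interpolation=2)[:600]; save('shut1.png',cr)
E
```

```text
time_s: 9.45
ee_pos: [537.8, -62.7, 355.0]
ee_rot: [180.0, -0.0, -178.6]
force: [0.3, 0.1, 1.0]
gripper_width: 0.3
time_s: 9.87
ee_pos: [536.1, -62.7, 344.0]
ee_rot: [180.0, 0.0, -178.6]
force: [-0.5, 0.6, -0.3]
gripper_width: 0.4
time_s: 10.12
ee_pos: [536.2, -62.7, 342.0]
ee_rot: [180.0, -0.0, -178.6]
force: [-0.1, 0.5, 0.2]
gripper_width: 0.6
time_s: 10.37
ee_pos: [536.2, -62.7, 340.1]
ee_rot: [180.0, 0.0, -178.6]
force: [0.3, 0.1, 0.4]
gripper_width: 0.5
```

View pics/shut1.png

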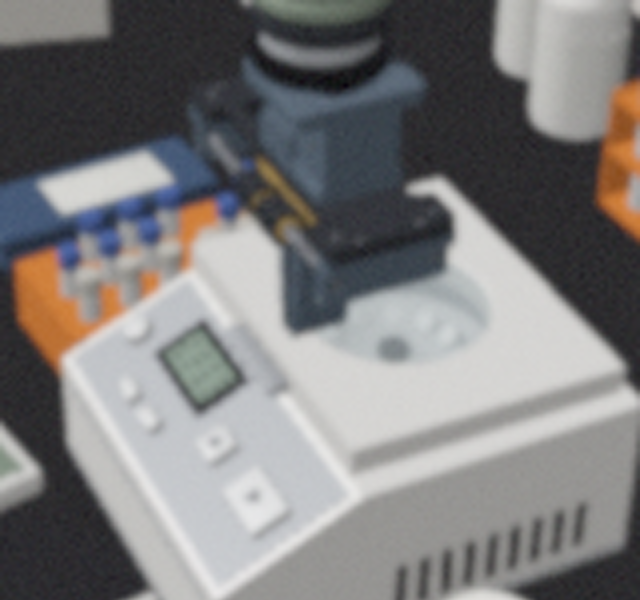

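```bash
for i in 1 2 3; do python3 -m handwheel '[{"gripper":0,"travel":[0,0,0.0005],"twist":0},{"gripper":0,"travel":[0,0,0.0005],"twist":0},{"gripper":0,"travel":[0,0,0],"twist":0},{"gripper":0,"travel":[0,0,0],"twist":0}]'; done
```

```text
time_s: 10.75
ee_pos: [536.2, -62.7, 339.2]
ee_rot: [180.0, 0.0, -178.6]
force: [-0.2, 0.2, -0.1]
gripper_width: 0.5
time_s: 11.08
ee_pos: [536.2, -62.7, 338.2]
ee_rot: [180.0, 0.0, -178.6]
force: [0.6, -0.0, 0.5]
gripper_width: 0.7
time_s: 11.42
ee_pos: [536.2, -62.7, 337.2]
ee_rot: [180.0, 0.0, -178.6]
force: [0.7, -0.1, 0.5]
gripper_width: 0.1
```

```bash
for i in 1 2 3; do python3 -m handwheel '[{"gripper":0,"travel":[0,0,0.0005],"twist":0},{"gripper":0,"travel":[0,0,0],"twist":0},{"gripper":0,"travel":[0,0,0],"twist":0}]'; done
```

```text
time_s: 11.67
ee_pos: [536.2, -62.7, 337.1]
ee_rot: [180.0, 0.0, -178.6]
force: [-0.9, 0.2, 3.8]
gripper_width: 0.5
time_s: 11.92
ee_pos: [536.1, -62.7, 337.0]
ee_rot: [-180.0, 0.0, -178.6]
force: [-2.5, -0.7, 5.6]
gripper_width: 0.5
time_s: 12.17
ee_pos: [536.0, -62.7, 337.0]
ee_rot: [-180.0, 0.1, -178.6]
force: [-3.2, 1.4, 8.5]
gripper_width: 0.4
```

```bash
python3 -m handwheel '[{"gripper":0,"travel":[0,0,-0.004],"twist":0},{"gripper":0,"travel":[0,0,-0.015],"twist":0},{"gripper":0,"travel":[0,0,-0.02],"twist":0},{"gripper":0,"travel":[0.0235,-0.0193,0],"twist":0},{"gripper":0,"travel":[0.0235,-0.0193,0],"twist":0}]'
python3 -m handwheel '[{"gripper":0,"travel":[0.0235,-0.0193,0],"twist":0},{"gripper":0,"travel":[0.0235,-0.0193,0],"twist":0},{"gripper":0,"travel":[0,0,0.02],"twist":0},{"gripper":0,"travel":[0,0,0],"twist":0},{"gripper":0,"travel":[0,0,0],"twist":0}]'
python3 - <<'E'
from h import *
p=np.load('p.npy');p[3]=0; out=[];T,lid=model(p)
for c,o in(('side',(260,150)),('top',(290,130))):
    im,K,E=grab(c)
    for t,P in(('start_key_top',T(key(p[4],p[5]))),('stop_key_top',T(key(p[4],p[5]+52))),('lid_hinge',T([125,0,128])),('lid_edge',lid(175,0,18)),('centrifuge',T([0,0,0]))): print(c,t,proj(P,K,E).round(1),[(np.round(d['uv'],1).tolist(),round(d['confidence'],2)) for d in env.pinpoint(c,t)[:2]])
    cr=cv2.resize(im[o[1]:o[1]+140,o[0]:o[0]+140],(400,400),interpolation=2); draw(cr,K,E,p,400/140,np.array(o)); out.append(cr)
save('key1.png',np.hstack(out)); print(env.state()['ee_pos'])
E
```

```text
time_s: 12.58
ee_pos: [490.6, -102.4, 375.5]
ee_rot: [-180.0, 0.2, -178.5]
force: [-0.1, -0.1, -0.2]
gripper_width: 0.2
time_s: 13.0
ee_pos: [443.9, -142.2, 354.3]
ee_rot: [179.9, -0.1, -178.7]
force: [-0.2, 0.6, 1.1]
gripper_width: 0.3
side start_key_top [320.9 253.5] [([322.6, 253.8], 0.64)]
side stop_key_top [311.1 239.3] [([312.8, 238.3], 0.51)]
side lid_hinge [389.2 201.7] [([390.1, 201.2], 0.87), ([276.0, 292.7], 0.59)]
side lid_edge [324.7 215.2] []
side centrifuge [342.7 255.4] [([380.1, 323.3], 0.21), ([311.7, 237.4], 0.19)]
top start_key_top [394.4 244.4] [([392.0, 243.6], 0.34)]
top stop_key_top [373.1 245.2] [([360.0, 152.3], 0.38)]
top lid_hinge [358.9 154.7] [([225.2, 221.5], 0.74), ([359.6, 155.8], 0.55)]
top lid_edge [363.1 225.9] [([364.3, 222.9], 0.64)]
top centrifuge [356.4 209.1] [([359.0, 208.7], 0.96)]
[ 444.13739433 -142.05374219  354.77556671]
```

View pics/key1.png

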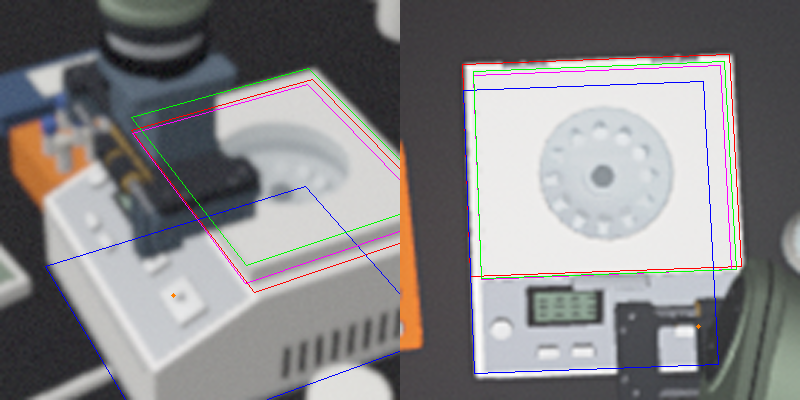

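```bash
python3 -m handwheel '[{"gripper":0,"travel":[0,-0.002,0.015],"twist":0},{"gripper":0,"travel":[0,0,0.015],"twist":0},{"gripper":0,"travel":[0,0,0.008],"twist":0},{"gripper":0,"travel":[0,0,0.004],"twist":0},{"gripper":0,"travel":[0,0,0],"twist":0}]'
for i in 1 2 3; do python3 -m handwheel '[{"gripper":0,"travel":[0,0,0.001],"twist":0},{"gripper":0,"travel":[0,0,0.001],"twist":0},{"gripper":0,"travel":[0,0,0],"twist":0}]'; done
```

```text
time_s: 14.02
ee_pos: [443.9, -144.1, 312.0]
ee_rot: [180.0, -0.1, -178.6]
force: [-0.3, -0.6, -0.1]
gripper_width: 0.4
time_s: 14.27
ee_pos: [444.3, -144.2, 311.1]
ee_rot: [-180.0, 0.1, -178.6]
force: [0.5, -0.6, -0.4]
gripper_width: 0.8
time_s: 14.52
ee_pos: [444.0, -144.1, 308.7]
ee_rot: [180.0, 0.0, -178.6]
force: [0.2, -0.1, -0.1]
gripper_width: 0.3
time_s: 14.77
ee_pos: [444.0, -144.1, 306.5]
ee_rot: [180.0, -0.0, -178.6]
force: [0.5, 0.2, 0.7]
gripper_width: 0.5
```

```bash
for i in 1 2 3 4; do python3 -m handwheel '[{"gripper":0,"travel":[-0.0002,0,0.0005],"twist":0},{"gripper":0,"travel":[-0.0002,0,0.0005],"twist":0},{"gripper":0,"travel":[0,0,0],"twist":0},{"gripper":0,"travel":[0,0,0],"twist":0}]'|grep -v -e rot -e grip; done
```

```text
time_s: 15.1
ee_pos: [444.5, -144.1, 305.7]
force: [0.2, 0.0, 0.5]
time_s: 15.43
ee_pos: [444.9, -144.1, 304.7]
force: [1.0, -1.0, -0.1]
time_s: 15.77
ee_pos: [445.3, -144.1, 303.7]
force: [-0.5, 0.2, 0.9]
time_s: 16.1
ee_pos: [445.7, -144.1, 302.7]
force: [-0.1, -0.4, 0.0]
```

```bash
for i in 1 2 3 4; do python3 -m handwheel '[{"gripper":0,"travel":[-0.0002,0,0.0005],"twist":0},{"gripper":0,"travel":[-0.0002,0,0.0005],"twist":0},{"gripper":0,"travel":[0,0,0],"twist":0},{"gripper":0,"travel":[0,0,0],"twist":0}]'|grep -v -e rot -e grip; done
```

```text
time_s: 16.43
ee_pos: [446.1, -144.1, 301.7]
force: [-0.9, -0.4, -0.3]
time_s: 16.77
ee_pos: [446.5, -144.1, 300.8]
force: [-0.4, 0.9, 0.9]
time_s: 17.1
ee_pos: [446.9, -144.1, 299.8]
force: [-1.7, -0.0, 1.8]
time_s: 17.43
ee_pos: [447.3, -144.1, 298.8]
force: [-0.3, 0.1, 2.8]
```

```bash
for i in 1 2 3; do python3 -m handwheel '[{"gripper":0,"travel":[-0.0002,0,0.0005],"twist":0},{"gripper":0,"travel":[-0.0002,0,0.0005],"twist":0},{"gripper":0,"travel":[0,0,0],"twist":0},{"gripper":0,"travel":[0,0,0],"twist":0}]'|grep -v -e rot -e grip; done
```

```text
time_s: 17.77
ee_pos: [447.8, -144.1, 297.8]
force: [-0.6, -0.1, 3.3]
time_s: 18.1
ee_pos: [448.1, -144.1, 296.8]
force: [-0.2, 0.7, 4.6]
time_s: 18.43
ee_pos: [448.4, -144.1, 296.4]
force: [-2.9, -0.4, 8.7]
```

```bash
python3 -m handwheel '[{"gripper":0,"travel":[0.0006,0,-0.0015],"twist":0},{"gripper":0,"travel":[0.0008,0,-0.002],"twist":0},{"gripper":0,"travel":[0.0012,0,-0.003],"twist":0},{"gripper":0,"travel":[0.002,0,-0.005],"twist":0},{"gripper":0,"travel":[0,0,-0.015],"twist":0}]'
for i in 1 2; do python3 -m handwheel '[{"gripper":0,"travel":[0,0,-0.03],"twist":0},{"gripper":0,"travel":[0,0,-0.03],"twist":0},{"gripper":0,"travel":[0,0.01,-0.03],"twist":0},{"gripper":0,"travel":[0,0.02,-0.02],"twist":0},{"gripper":0,"travel":[0,0.03,0],"twist":0}]'; done
for i in 1 2; do python3 -m handwheel '[{"gripper":0,"travel":[0,0.035,0],"twist":0},{"gripper":0,"travel":[0,0.035,0],"twist":0},{"gripper":0,"travel":[0,0.035,0],"twist":0},{"gripper":0,"travel":[0,0.035,0],"twist":0},{"gripper":0,"travel":[0,0.035,0],"twist":0}]'; done;  python3 -m handwheel '[{"gripper":0,"travel":[0,0,0],"twist":0},{"gripper":0,"travel":[0,0,0],"twist":0}]'
python3 - <<'E'
from h import *
p=np.load('p.npy');p[3]=0; out=[];T,lid=model(p)
for c,o in(('side',(250,140)),('top',(290,130))):
    im,K,E=grab(c)
    for t,P in(('start_key_top',T(key(p[4],p[5]))),('lid_hinge',T([125,0,128])),('lid_edge',lid(175,0,18)),('centrifuge',T([0,0,0])),('marker',None),('timer',None),('jar',None),('tube_rack',None)): print(c,t,proj(P,K,E).round(1) if P is not None else '',[(np.round(d['uv'],1).tolist(),round(d['confidence'],2)) for d in env.pinpoint(c,t)[:1]])
    cr=cv2.resize(im[o[1]:o[1]+160,o[0]:o[0]+160],(400,400),interpolation=2); draw(cr,K,E,p,2.5,np.array(o)) if c=='top' else 0; out.append(cr)
save('final.png',np.hstack(out)); print(env.state()['ee_pos'],env.state()['force'])
E
```

```text
time_s: 18.85
ee_pos: [442.8, -143.8, 320.7]
ee_rot: [179.9, -0.3, -178.6]
force: [-1.1, 0.9, -0.5]
gripper_width: 0.4
time_s: 19.27
ee_pos: [443.1, -84.8, 436.6]
ee_rot: [-179.8, 0.5, -178.8]
force: [1.4, -0.2, -0.0]
gripper_width: 0.4
time_s: 19.68
ee_pos: [441.0, -24.6, 546.6]
ee_rot: [-179.9, 0.5, -178.8]
force: [1.7, 0.2, -0.0]
gripper_width: 0.9
time_s: 20.1
ee_pos: [436.0, 152.3, 542.2]
ee_rot: [-180.0, -0.0, -178.6]
force: [-0.0, 0.5, -0.0]
gripper_width: 0.3
time_s: 20.52
ee_pos: [431.9, 327.3, 542.1]
ee_rot: [-180.0, -0.0, -178.6]
force: [0.5, 0.1, -1.0]
gripper_width: 0.9
time_s: 20.68
ee_pos: [432.3, 327.0, 541.3]
ee_rot: [-179.9, -0.1, -178.4]
force: [-1.2, -0.1, 0.5]
gripper_width: 0.5
side start_key_top [320.9 253.5] [([321.8, 254.5], 0.53)]
side lid_hinge [389.2 201.7] [([394.3, 201.1], 0.59)]
side lid_edge [324.7 215.2] [([327.7, 214.2], 0.59)]
side centrifuge [342.7 255.4] [([344.4, 257.7], 0.81)]
side marker  [([273.8, 293.8], 0.62)]
side timer  [([254.0, 251.2], 0.76)]
side jar  [([377.1, 321.5], 0.82)]
side tube_rack  [([299.5, 209.2], 0.88)]
top start_key_top [394.4 244.4] [([391.2, 245.2], 0.74)]
top lid_hinge [358.9 154.7] [([357.2, 156.5], 0.78)]
top lid_edge [363.1 225.9] [([361.7, 224.7], 0.69)]
top centrifuge [356.4 209.1] [([356.6, 209.3], 0.69)]
top marker  [([375.8, 281.9], 0.65)]
top timer  [([314.5, 286.2], 0.89)]
top jar  [([435.0, 211.9], 0.88)]
top tube_rack  [([273.7, 219.5], 0.71)]
[432.50710594 325.74568093 542.22531044] [ 0.45171406 -0.90659676  0.2423882 ]
```

View pics/final.png

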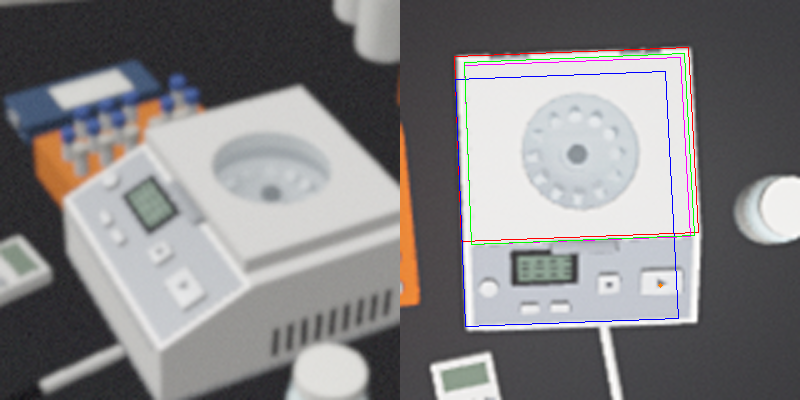

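The final picture shows the lid flat on the deck (side crop, free edge at about (205,220)-(245,265)). The start key is up at top-crop (660,283), and nothing else has moved.

```bash
python3 -c "
from workcell import env
print(env.job_done())"
```

```text
the job is handed in; nothing more can be done
None
```

The lid is shut, the start key was pressed fully in and released, and the job is handed in at about 21 s of the 48 s allowed.

- **Lid:** I swung it down with the closed fingertips from behind, at about 2 N. I then pressed it onto its stop with 8.5 N. The tips stopped at 146 mm above the table, exactly the shut height.
- **Start key:** I pressed it along its axis. Contact began about 110 mm above the table. The force rose to 4.6 N and then jumped to 8.7 N at the stop, after about 4 mm of travel. I then backed off and moved the arm clear.
- **Last checks:** The pictures show the lid flat, the start key back up and the centrifuge on its original outline. The jar, marker, timer and rack were found within 2 to 4 pixels of where they started, which is about the networks' scatter. The pipette and slide box I did not re-measure; the arm stayed well clear of them.
- **Disagreements:** The networks' key and lid-edge positions differed by 1 to 4 pixels between looks. The top view never found the rack at the start, so its position is only compared in the side view. Neither mattered for the contacts.

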